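Put the socket back, break the lid stay and close the tool chest

TASK

Put the orange-banded socket back in the open tool chest: push it upright onto the empty square stud of the rail, fully home until the spring ball clicks. Then break the lid's locked folding stay by pressing its knuckle through, while the lid is still up, and lower the lid by its front handle gently shut, never letting it drop. Disturb nothing else, on the bench or in the chest.

Things in the scene. Friction and masses are not known exactly. Their poses are not given: they have to be found in the camera images.
- chest: Red steel tool chest fixed to the bench, 190 (x) x 340 (y) mm, open rim 105 mm up, walls 4 mm. Origin: centre of its underside. x points from the front to the hinge at the back, y to its left, z up; the lid handle's side faces -x. Inside, a socket rail along y at x = -35 mm, top 22 mm up, has three square studs at y = -40, +20, +80 mm; only the middle one is empty.
- stud_seat (a point): Foot of the empty stud, on its axis, at the rail's top face. Stud 18 mm square, sides along the chest's x and y, 22 mm tall, the top 5 mm tapered to 11 mm square. A brass spring ball stands 3.8 mm out of its -x side, 11 mm above the rail. The sockets on the neighbouring studs leave 28 mm free on each side of the one to be fitted.
- ball1 (a joint): The empty stud's spring ball: 0 = out, up to 0.0036 m pressed into the stud. The socket must be pushed down over it with about 5 to 15 N; within about 1.5 mm of the rail the ball springs out into a groove in the bore (the click). A socket just set on the stud stops some 8 to 12 mm high on the ball.
- socket_mid (a point): Loose orange-banded steel socket, upright on the bench, drive end down, 58 mm tall, 0.2 to 0.35 kg. Point on its axis, half-way up (29 mm); axes along its flats. Body 32 mm square up to 48 mm, then a round nose 31 mm across. Drive bore in the foot 19.6 mm square, its mouth chamfered, parallel to the flats, 24 mm deep; fits the stud at any quarter turn. Its place is swapped with the battery, tin or discs.
- socket_foot (a point): Same socket: centre of its foot face. Fully home it meets stud_seat.
- lid_handle (a point): Centre of the bar handle on the lid's front: round bar 12 mm thick, 120 mm long, parallel to the hinge (chest y), 32 mm clear of the lid's face. Open, it is the top of the raised lid, above its edge; it swings 1.30 rad about lid_hinge (radius 230 mm) to the chest's front (-x) and down. Shut: 120 mm above the bench, the lid's top 28 mm higher. The bar can turn between gripper pads.
- lid_hinge (a point): Middle of the lid's hinge axis, which runs along the chest's y at the back of the rim.
- lid (a joint): Lid angle: 0 = open on the locked stay (leaning to the front, 15 degrees short of upright), 1.30 rad = shut. Lid 0.6 to 0.9 kg. Hinge friction (0.2 N m) keeps it up after the stay is broken while it is less than about 0.15 rad down; further down it falls unless held.
- knuckle_pad (a point): Centre of the knuckle of the folding stay: black barrel 20 mm across, 24 mm wide along the chest's y, near the chest's right (-y) end, joining two flat 81 mm links, from the chest's wall to the lid's end. The locked stay slopes 45 degrees up and back. Pressing the barrel squarely to the links, back and down (chest +x and -z equally), by about 20 mm breaks it, against a few N.
- knuckle (a joint): Fold of the stay: 0 = locked, a little past straight against its stop; 0.08 rad = straight; about 0.55 after the knuckle is pressed 20 mm; about 2.7 with the lid shut.
- stored_a: Blue-banded socket of the same kind standing on the right-hand stud (chest y = -40 mm), 32 mm square, 58 mm tall; to be left.
- stored_b: Green-banded socket standing on the left-hand stud (chest y = +80 mm); to be left.
- battery: Black drill battery on the bench, 75 x 62 mm, 61 mm tall; origin under its centre.
- tin: Yellow-labelled tin, 58 mm across, 62 mm tall; origin under its centre.
- discs: Pile of grinding discs, 92 mm across, 19 mm tall; origin under its centre.
- wrench: Wrench lying on the bench in front of the chest's left, 190 mm long.
- driver: Red screwdriver lying on the bench left of the chest, 200 mm long.

How it is judged:
By the outcome, as a careful person would: the job done as asked, in the order asked, and still so for the second after the job is handed in, with the robot touching nothing.
It also fails if it takes over 72 s, if anything falls off the work surface, if the arm or the gripper's body presses on something with over 40 N, if the wrist force passes 120 N, or if a joint passes its speed limit or range.

ROBOT

A 7-joint arm with a two-finger parallel gripper is mounted at the origin on the work surface. World frame = base frame: x ahead of the robot, y to its left, z up, the work surface at z = 0. Lengths are in mm, angles in rad, forces in N, time in s.
With the tool pointing down it reaches from about 425 to 950 mm from the base axis. Payload 4.7 kg.
Tool frame: the origin (TCP) lies at the very end of the fingers, on their centre line; the grasp point (between the pads) lies 19 mm behind it (arm.tcp_to_grasp is the distance from the TCP to the grasp point, in mm); z points along the fingers, y is the line along which they close (so a half turn about z gives the same grasp; the last joint's range is limited). The gripper opens to 87 mm and grips with 3 to 60 N. Pads are 19 mm wide; open, the fingers measure 117 mm over their backs; the gripper's body (75 mm by 190 mm) begins 51 mm behind the grasp point.
Start: joints at [-1.334, 0.469, -0.049, 1.532, 0.024, 1.141, -0.082], TCP at [177.268, 651.326, 222.573] pointing down, gripper open.
Joint ranges: [-2.59, 2.59], [-0.33, 1.99], [-1.39, 1.29], [0.1, 2.45], [-1.04, 4.18], [0.21, 1.99], [-2.66, 2.66]. Speed limits (rad/s): [2.57, 2.57, 3.14, 3.14, 3.14, 3.14, 3.14].

INTERFACE

Orientations are given as [roll, pitch, yaw] about the fixed x, y, z axes, in that order (R = Rz(yaw) Ry(pitch) Rx(roll)).
In Python, from bench import arm gives the robot as it stands.
- The arm moves only by the shell command python3 -m pendant 'ROWS'. ROWS is text: rows parted by semicolons, each of 5 numbers parted by spaces: the shift along the tool's x, y, z in cm, then the turn about the tool's z in degrees, then the opening, from 0 (shut) to 1 (fully open). A call has exactly 5 rows; each row shifts and turns the commanded pose from where the row before left it, along the tool's axes as they then stand; what a row does not reach is not made up. A row lasts 1/8 s, in which the tool goes at most 62.5 mm and 10.7 degrees, less where a joint would pass 70% of its speed; a pose out of reach is approached as far as the arm can. A call is refused whole if a number of a shift passes 6.25 or a number of a turn 10.7, either way. A call with a gripper value outside its range is refused whole. The fingers move at their own pace and stop on an object; the grip force is fixed at half the most. Time passes only in rows, so rows that do not move let the fingers close, or fill a call up. It gives the time, the measured TCP pose, the force, the opening and the grip force at its end, in the units of the state.
- arm.get_state(): the state, without advancing time (a new reading comes with each control period).
- arm.get_image(name): name is "scene" or "top" or "wrist"; returns the picture (420x560x3 uint8, blue, green, red); there is no depth.
- arm.camera_model(name): a dict with "fx", "fy", "cx", "cy" (pixels), "cam_to_world" (4x4, takes a point from camera to world coordinates); the wrist camera has in their place "mount" (4x4, takes a point from camera to tool coordinates, whose origin is the TCP and whose axes are the flange's). Camera axes: x right, y up, looking along -z (the intrinsics and any distortion apply to the point x, -y, -z); pixel columns grow to the right and rows downward; lengths in mm; the calibration is good to about 2 mm. A picture is of the moment at which its call begins: read the wrist's pose just before it. camera_model takes no time and is no camera call.
- arm.hand_in(): hands the job in; it is judged then, once.
The state is a dict: "clock": time; "joints": joint angles; "joint_vel": joint speeds; "tau": joint torques, N m; "tool_pos": TCP position; "orientation": TCP orientation; "contact_force": force on the tool from outside, world axes, zero at the start; "wrist_torque": the same for the moment, N m; "width": finger opening in mm; "finger_force": force on a finger pad.
Only numpy, scipy, OpenCV 4.12 (cv2) and the standard library are available. Lean on these libraries where they do the work, as an engineer would, in place of code of your own. Each camera call takes 0.05 s, during which the arm holds its last target. There are 200 camera calls.

## Working session

There is one attempt and no reset: what is moved stays moved. The work goes in short steps, Python scripts to look and compute and a shell command to move; the robot and the scene stay as the last step left them, time stands still between calls to the robot, and variables do not carry over. Pictures are saved under pics/ and viewed, at most 10 in all, crops included, and the job is handed in when it is done.

```bash
ls; mkdir -p pics
python3 - <<'E'
from bench import arm
import cv2,numpy as np
s=arm.get_state();print({k:np.round(v,3) for k,v in s.items()})
for n in("scene","top","wrist"):
    cv2.imwrite(f"pics/{n}0.png",arm.get_image(n))
    m=arm.camera_model(n);print(n,{k:np.round(v,3).tolist() for k,v in m.items()})
a=[cv2.imread(f"pics/{n}0.png") for n in("scene","top")]
E
```

```text
pics
{'clock': np.float64(0.0), 'joints': array([-1.334,  0.469, -0.049,  1.534,  0.024,  1.141, -0.082]), 'joint_vel': array([ 0.001, -0.   , -0.001,  0.   ,  0.002, -0.002, -0.001]), 'tau': array([-0.0000e+00, -5.0797e+01, -8.1000e-02, -2.3616e+01, -6.1000e-02,
        3.8000e-02,  0.0000e+00]), 'tool_pos': array([177.105, 650.733, 221.467]), 'orientation': array([-3.14 ,  0.   ,  2.876]), 'contact_force': array([ 0.607, -0.173, -0.774]), 'wrist_torque': array([ 0.027, -0.012, -0.047]), 'finger_force': np.float64(0.0), 'width': np.float64(86.918)}
scene {'fx': 463.184, 'fy': 463.184, 'cx': 274.175, 'cy': 202.28, 'cam_to_world': [[0.792, -0.537, 0.291, 896.852], [0.611, 0.7, -0.371, -410.194], [-0.005, 0.471, 0.882, 1269.867], [0.0, 0.0, 0.0, 1.0]]}
top {'fx': 525.271, 'fy': 525.271, 'cx': 288.838, 'cy': 212.523, 'cam_to_world': [[-0.0, 0.996, -0.092, 410.649], [-1.0, 0.0, 0.006, 51.908], [0.006, 0.092, 0.996, 1556.065], [0.0, 0.0, 0.0, 1.0]]}
wrist {'fx': 328.876, 'fy': 328.876, 'cx': 276.488, 'cy': 212.102, 'mount': [[-0.0, 0.964, 0.265, 72.943], [1.0, 0.0, 0.0, -1.037], [0.0, 0.265, -0.964, -162.372], [0.0, 0.0, 0.0, 1.0]]}
```

View pics/top0.png

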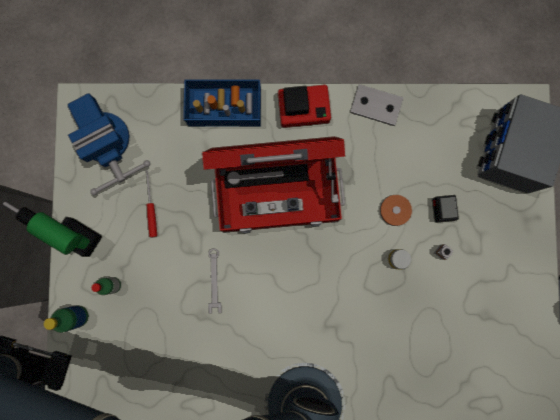

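View pics/scene0.png

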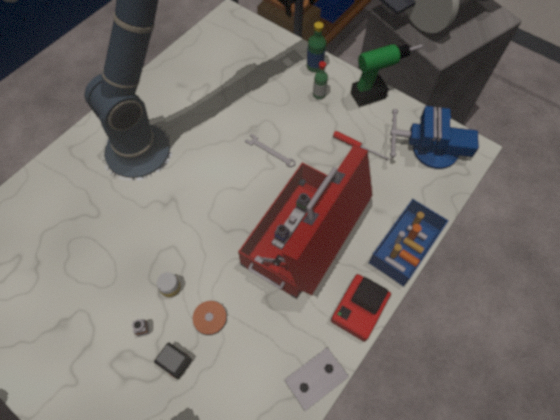

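The top view shows the chest around (280,190) with its lid up. The socket is at about (443,252), right of the tin (400,259). The discs are at (396,210) and the battery at (445,208). I'll enlarge the chest.

```bash
cat > h.py <<'E'
from bench import arm
import cv2,numpy as np
from scipy.spatial.transform import Rotation as R
def cam(name,s=None):
    m=arm.camera_model(name)
    if name=="wrist":
        T=np.eye(4);T[:3,:3]=R.from_euler('xyz',s["orientation"]).as_matrix();T[:3,3]=s["tool_pos"]
        return m,T@np.array(m["mount"])
    return m,np.array(m["cam_to_world"])
def world(name,u,v,z,s=None):
    m,T=cam(name,s)
    d=T[:3,:3]@np.array([(u-m["cx"])/m["fx"],-(v-m["cy"])/m["fy"],-1])
    o=T[:3,3];return o+d*(z-o[2])/d[2]
def pix(name,p,s=None):
    m,T=cam(name,s);q=T[:3,:3].T@(np.array(p)-T[:3,3])
    return np.array([m["cx"]-m["fx"]*q[0]/q[2],m["cy"]+m["fy"]*q[1]/q[2]])
def crop(f,o,x0,y0,x1,y1,k):
    cv2.imwrite(o,cv2.resize(cv2.imread(f)[y0:y1,x0:x1],None,fx=k,fy=k,interpolation=cv2.INTER_CUBIC))
def rel(p,s=None):
    "world point -> tool-axis offset from TCP in cm"
    s=s or arm.get_state();return R.from_euler('xyz',s["orientation"]).as_matrix().T@(np.array(p)-s["tool_pos"])/10
E
python3 - <<'E'
from h import *
crop("pics/top0.png","pics/c1.png",195,130,355,240,5)
print(world("top",443,252,58),world("top",400,259,62))
E
```

```text
[ 435.89145457 -395.60649165   58.        ] [ 416.0208965  -271.69892447   62.        ]
```

View pics/c1.png

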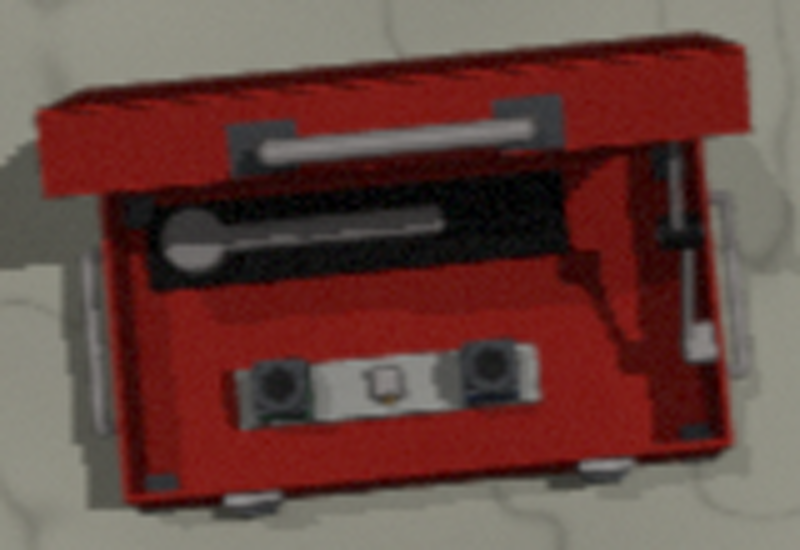

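The front rim corners are at crop (127,503) and (732,443), and the stud is at (385,382). The stored sockets are at (281,385) and (490,365), the knuckle at (680,232), and the handle runs from (262,152) to (533,128). From these I can work out the chest pose.

Run:
```python
from h import *
w=lambda x,y,z:world("top",195+(x+.5)/5-.5,130+(y+.5)/5-.5,z)
L=w(127,503,105);Rr=w(732,443,105);d=(L-Rr)[:2];yaw=np.arctan2(-d[0],d[1]);print("yaw",yaw,np.linalg.norm(d))
c=np.array([np.cos(yaw),np.sin(yaw)])
o1=((L+Rr)/2)[:2]+95*c
print("o rim",o1)
y=np.array([-c[1],c[0]])
for p,lx,ly in(((385,382,44),-35,20),((281,385,80),-35,80),((490,365,80),-35,-40)):
    q=w(*p)[:2];print("o from",q-lx*c-ly*y,q)
A,B=w(281,385,80),w(490,365,80);e=(A-B)[:2];print("yaw sockets",np.arctan2(-e[0],e[1]),np.linalg.norm(e))
A,B=w(262,152,330),w(533,128,330);e=(A-B)[:2];print("yaw handle",np.arctan2(-e[0],e[1]),np.linalg.norm(e))
for z in(130,150,170,190):
    q=w(680,232,z)[:2]-o1;print("knuckle z",z,q@c,q@y, "scene pix",pix("scene",w(680,232,z)))
q=((A+B)/2)[:2]-o1;print("handle rel",q@c,q@y)
print("rel socket",rel([436,-396,58]), arm.get_state()["clock"])
crop("pics/scene0.png","pics/c2.png",220,190,350,300,6)
```

```text
yaw 0.09937096130690033 336.55981284136027
o rim [606.41495073  76.08917089]
o from [605.69334485  76.97375982] [568.88185797  93.40283264]
o from [606.14677433  75.00288738] [563.3828374  151.13596625]
o from [605.66601225  76.35935004] [574.80697542  33.08441682]
yaw sockets 0.09647205081634685 118.60303222620696
yaw handle 0.09058704641082563 128.74558316695877
knuckle z 130 21.60829771064654 -149.6295513083589 scene pix [278.60457208 264.95757372]
knuckle z 150 18.5396076488969 -147.59613232096848 scene pix [278.03359162 260.98348028]
knuckle z 170 15.470917587147145 -145.56271333357802 scene pix [277.44698097 256.90059883]
knuckle z 190 12.4022275253975 -143.52929434618758 scene pix [276.84408943 252.70440041]
handle rel 47.8457248689133 -0.9116703616802431
rel socket [-52.47125305 -94.19255924  16.51198161] 0.15
```

View pics/c2.png

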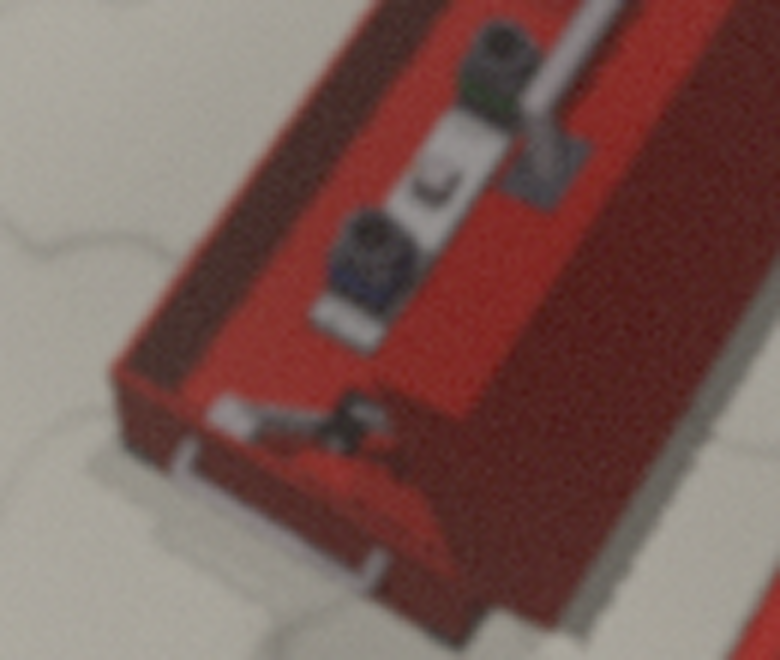

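In the scene crop the knuckle is at (345,420), so z ≈ 153, which puts it near (18,-148,153) in the chest frame. Next I'll plan the transfer to the socket, going round the base.

Run:
```python
from h import *
s=arm.get_state();M=R.from_euler('xyz',s["orientation"]).as_matrix()
P=[s["tool_pos"],[177,651,290],[430,330,290],[480,0,290],[436,-396,240]]
for a,b in zip(P,P[1:]):
    d=M.T@(np.array(b)-a)/10;print(np.round(d,2),np.linalg.norm(d)/6.25)
for u in((78,315),(115,286)):print(world("top",*u,0))
```

```text
[ 0.02 -0.   -6.82] 1.0919243299213846
[-32.84 -24.33   0.04] 6.539480101659458
[-13.49 -30.53   0.04] 5.340262165849163
[ -6.15 -39.36   5.06] 6.424991206219662
[253.65112141 658.13708097   0.        ]
[337.457199   552.96906409   0.        ]
```

```bash
python3 -m pendant '0 0 -3.4 0 1;0 0 -3.4 0 1;-4 -3 0 0 1;-4 -3 0 0 1;-4 -3 0 0 1'; python3 -m pendant '-4 -3 0 0 1;-4 -3 0 0 1;-4 -3 0 0 1;-4 -3 0 0 1;-4 -3 0 0 1'; python3 -m pendant '-2.2 -5 0 0 1;-2.2 -5 0 0 1;-2.2 -5 0 0 1;-2.2 -5 0 0 1;-2.2 -5 0 0 1'; python3 -c "
from h import *
print(rel([436,-396,240]),arm.get_state()['joints'])"
```

```text
clock: 0.78
tool_pos: [270.3, 531.5, 290.3]
orientation: [-3.141, 0.0, 2.876]
contact_force: [0.1, -0.1, -0.8]
width: 86.9
finger_force: 0.0
clock: 1.4
tool_pos: [423.7, 334.2, 290.4]
orientation: [3.142, -0.0, 2.876]
contact_force: [0.2, 0.8, -0.9]
width: 86.8
finger_force: 0.0
clock: 2.02
tool_pos: [463.3, 63.8, 290.5]
orientation: [3.141, 0.0, 2.876]
contact_force: [0.1, 0.1, -0.4]
width: 87.1
finger_force: 0.0
[ -9.4324684  -45.08368808   5.0360286 ] [-0.53534623  0.0567868   0.32633825  1.92687611 -0.02015807  1.16070474
  1.10369351]
```

```bash
python3 -m pendant '-1 -5 .5 0 1;-1 -5 .5 0 1;-1 -5 .5 0 1;-1 -5 .5 0 1;-1 -5 .5 0 1'; python3 -m pendant '-1 -5 .5 0 1;-1 -5 .5 0 1;-1 -5 .5 0 1;-1 -5 .5 0 1;0 0 0 10 1';python3 -m pendant '0 0 0 10 1;0 0 0 10 1;0 0 0 10 1;0 0 0 10 1;0 0 0 10 1'; python3 -c "
from h import *
s=arm.get_state();cv2.imwrite('pics/w1.png',arm.get_image('wrist'));import json;json.dump({k:np.array(v).tolist() for k,v in s.items()},open('s1.json','w'))
print(rel([436,-396,240]),arm.get_state()['joints'])"
```

```text
clock: 2.65
tool_pos: [445.6, -190.2, 265.4]
orientation: [3.141, 0.0, 2.876]
contact_force: [0.5, 0.4, -0.4]
width: 87.2
finger_force: 0.0
clock: 3.28
tool_pos: [429.3, -396.9, 245.0]
orientation: [-3.139, -0.001, 2.689]
contact_force: [0.4, 0.7, -0.5]
width: 87.1
finger_force: 0.0
clock: 3.9
tool_pos: [432.1, -391.9, 245.2]
orientation: [-3.141, -0.001, 1.823]
contact_force: [-0.3, 0.1, -0.5]
width: 86.7
finger_force: 0.0
[-0.49244934  0.27292038  0.5068621 ] [-0.02490519  0.40557767  0.92978889  1.7678045  -0.35381577  1.14773679
  1.26340836]
```

View pics/w1.png

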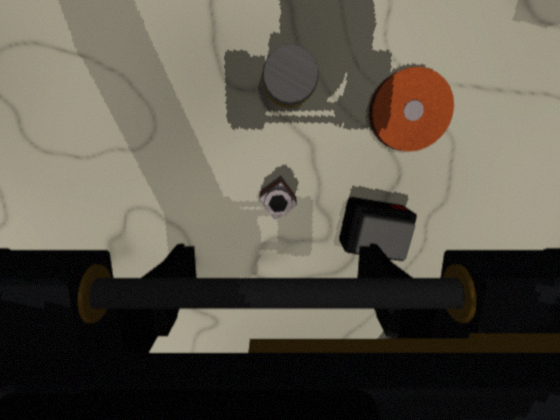

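The wrist view shows the socket's nose at about (278,203), with a body corner showing at about (280,178). I'll enlarge that area.

Run:
```python
from h import *
crop("pics/w1.png","pics/w1c.png",245,155,315,230,8)
```

```text
(no output)
```

View pics/w1c.png

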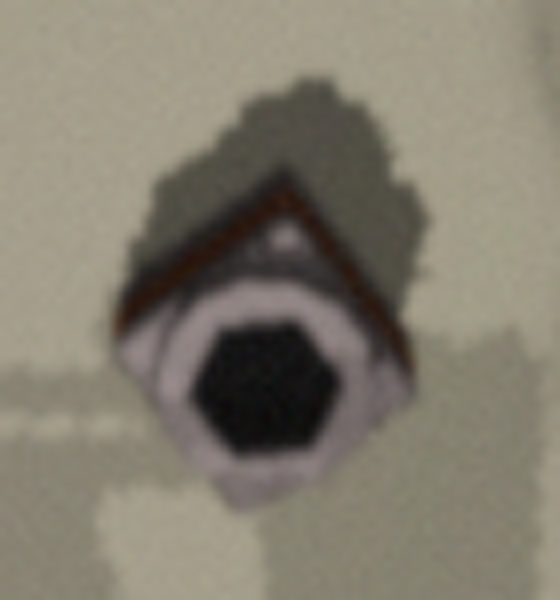

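Shoulder corners at z=48 in the crop: left (122,340), right (410,388), bottom (242,506), top (286,222). The nose centre at z=58 is (266,386).

Run:
```python
from h import *
import json
s=json.load(open('s1.json'))
w=lambda x,y,z:world("wrist",245+(x+.5)/8-.5,155+(y+.5)/8-.5,z,s)
L,Rr,B,T=[w(x,y,48) for x,y in((122,340),(410,388),(242,506),(286,222))]
print("c",(L+Rr)/2,(B+T)/2,"diag",np.linalg.norm(L-Rr),np.linalg.norm(B-T),"nose",w(266,386,58))
for a,b in((L,Rr),(B,T)):
    d=b-a;print("flat yaw mod90",(np.degrees(np.arctan2(d[1],d[0]))+45)%90)
print("tool yaw",np.degrees(s["orientation"][2])%90, "tin",world("wrist",290,75,62,s),"batt",world("wrist",385,240,61,s))
```

```text
c [ 435.85697933 -404.49782444   48.        ] [ 435.56708964 -404.87521108   48.        ] diag 41.01690664497827 41.402584686911375 nose [ 435.96367509 -405.21104989   58.        ]
flat yaw mod90 49.7396940037415
flat yaw mod90 50.90270547149123
tool yaw 14.455734999306458 tin [ 415.05461565 -276.76352134   62.        ] batt [ 562.62454999 -416.03332081   61.        ]
```

```bash
python3 -m pendant '0 0 0 -9 1;0 0 0 -9 1;0 0 0 -9 1;0 0 0 -9 1;0 0 0 0 1'; python3 -c "
from h import *
print(rel([435.7,-404.8,15]),np.degrees(arm.get_state()['orientation'][2]))"
```

```text
clock: 4.58
tool_pos: [432.0, -392.2, 245.4]
orientation: [3.141, -0.0, 2.457]
contact_force: [0.2, 0.3, 0.2]
width: 86.9
finger_force: 0.0
[-1.09236223 -0.75760598 23.04378493] 140.769253698453
```

```bash
python3 -m pendant '-1.1 -.75 3 0 1;0 0 5 0 1;0 0 5 0 1;0 0 4 0 1;0 0 3 0 1';  python3 -m pendant '0 0 3 0 1;0 0 0 0 0.3;0 0 0 0 0.3;0 0 0 0 0.3;0 0 0 0 0.3'; python3 -m pendant '0 0 0 0 0.3;0 0 0 0 0.3;0 0 0 0 0.3;0 0 0 0 0.3;0 0 0 0 0.3'
```

```text
clock: 5.2
tool_pos: [435.4, -404.4, 43.4]
orientation: [-3.141, -0.002, 2.455]
contact_force: [1.0, 0.8, 0.1]
width: 86.9
finger_force: 0.0
clock: 5.82
tool_pos: [436.5, -405.4, 16.6]
orientation: [3.141, 0.002, 2.457]
contact_force: [0.4, 0.1, -0.9]
width: 55.0
finger_force: 0.0
clock: 6.45
tool_pos: [436.1, -404.8, 15.6]
orientation: [3.141, -0.0, 2.457]
contact_force: [1.6, 1.2, 2.7]
width: 31.9
finger_force: 30.0
```

```bash
python3 -m pendant '0 0 0 0 0.8;0 0 0 0 0.8;0 0 0 0 0.8;0 0 0 0 0.8;0 0 0 10 .8';  python3 -m pendant '0 0 0 10 .8;0 0 0 10 .8;0 0 0 10 .8;0 0 0 10 .8;0 0 0 10 .8'; python3 -m pendant '0 0 0 10 .8;0 0 0 10 .8;0 0 0 10 .8;0 0 0 0 .3;0 0 0 0 0.3'; python3 -m pendant '0 0 0 0 .3;0 0 0 0 .3;0 0 0 0 .3;0 0 0 0 .3;0 0 0 0 0.3'
```

```text
clock: 7.08
tool_pos: [435.8, -405.2, 15.6]
orientation: [3.141, 0.0, 2.277]
contact_force: [-0.4, -0.4, -0.8]
width: 68.0
finger_force: 0.0
clock: 7.7
tool_pos: [435.9, -404.9, 15.4]
orientation: [-3.142, -0.0, 1.404]
contact_force: [0.7, 0.4, 0.1]
width: 69.7
finger_force: 0.0
clock: 8.32
tool_pos: [435.9, -405.0, 15.4]
orientation: [-3.141, -0.0, 0.889]
contact_force: [-0.0, 0.3, 0.1]
width: 56.8
finger_force: 0.0
clock: 8.95
tool_pos: [436.0, -405.2, 15.6]
orientation: [3.141, 0.0, 0.886]
contact_force: [0.8, -0.9, 1.9]
width: 31.6
finger_force: 30.0
```

```bash
python3 -m pendant '0 0 -2 0 .3;0 0 -5 0 .3;0 0 -5 0 .3;0 0 -5 0 .3;0 0 -3.5 -10 .3';  python3 -m pendant '0 0 0 -10 .3;0 0 0 -10 .3;0 0 0 -10 .3;0 0 0 -10 .3;0 0 0 -10 .3'; python3 -m pendant '0 0 0 -10 .3;0 0 0 -10 .3;0 0 0 -10 .3;0 0 0 -10 .3;0 0 0 0 .3';  python3 -c "
from h import *
print(rel([500,-150,220]),np.degrees(arm.get_state()['orientation'][2]),arm.get_state()['joints'])"
```

```text
clock: 9.57
tool_pos: [435.4, -405.3, 223.2]
orientation: [3.141, 0.001, 1.064]
contact_force: [1.3, -0.2, -3.0]
width: 31.9
finger_force: 30.0
clock: 10.2
tool_pos: [434.9, -404.9, 221.0]
orientation: [-3.141, -0.001, 1.938]
contact_force: [0.4, 1.3, -2.2]
width: 31.3
finger_force: 30.0
clock: 10.82
tool_pos: [434.9, -405.1, 221.0]
orientation: [3.141, -0.0, 2.628]
contact_force: [-0.0, -1.4, -2.7]
width: 31.6
finger_force: 30.0
[ 6.86010208 25.42244271  0.11550557] 150.58473996630275 [ 0.10411476  0.4108527   0.77480983  1.76744752 -0.32022399  1.09424932
  2.04404277]
```

```bash
python3 -m pendant '.8 3 0 0 .3;1.3 4.8 0 0 .3;1.5 5.5 0 0 .3;1.5 5.5 0 0 .3;1.2 4.5 0 0 .3';  python3 -m pendant '.6 2.1 0 0 .3;0 0 0 -8.75 .3;0 0 0 -8.75 .3;0 0 0 -8.75 .3;0 0 0 -8.75 .3';  python3 -c "
from h import *
print(rel([560,90,190]),np.degrees(arm.get_state()['orientation'][2]),arm.get_state()['joints'])"
```

```text
clock: 11.45
tool_pos: [494.6, -168.7, 220.6]
orientation: [3.141, -0.001, 2.629]
contact_force: [1.5, -0.9, -3.9]
width: 32.1
finger_force: 30.0
clock: 12.08
tool_pos: [499.0, -150.1, 220.6]
orientation: [3.142, -0.001, -3.04]
contact_force: [-0.0, -0.1, -3.3]
width: 31.8
finger_force: 30.0
[-8.49731203 23.26735374  3.0521827 ] -174.19417020855312 [-0.31429585  0.2427978   0.63024798  1.92570289 -0.16617547  1.02534883
  2.0608774 ]
```

```bash
python3 -m pendant '-1 3 0 0 .3;-1.5 4.3 0 0 .3;-2 5 0 0 .3;-2 5 0 0 .3;-1.5 4 0 0 .3';  python3 -m pendant '-.5 2 1 0 .3;0 0 1 0 .3;0 0 1 0 .3;0 0 0 0 .3;0 0 0 0 .3';  python3 -c "
from h import *
import json
s=arm.get_state();cv2.imwrite('pics/w2.png',arm.get_image('wrist'));json.dump({k:np.array(v).tolist() for k,v in s.items()},open('s2.json','w'))
print('stud top pred',pix('wrist',[569.1,92.6,44],s));u=pix('wrist',[569.1,92.6,44],s).astype(int)
x0=u[0]-100;y0=max(u[1]-65,0)
crop('pics/w2.png','pics/w2c.png',x0,y0,x0+200,y0+130,4);print(x0,y0)"
```

```text
clock: 12.7
tool_pos: [557.9, 72.3, 220.6]
orientation: [-3.141, -0.0, -3.043]
contact_force: [0.6, -0.5, -3.9]
width: 32.1
finger_force: 30.0
clock: 13.32
tool_pos: [561.0, 89.3, 190.8]
orientation: [-3.141, 0.0, -3.043]
contact_force: [-0.5, 0.1, -3.0]
width: 31.8
finger_force: 30.0
stud top pred [279.94514076 208.62473658]
179 143
```

View pics/w2c.png

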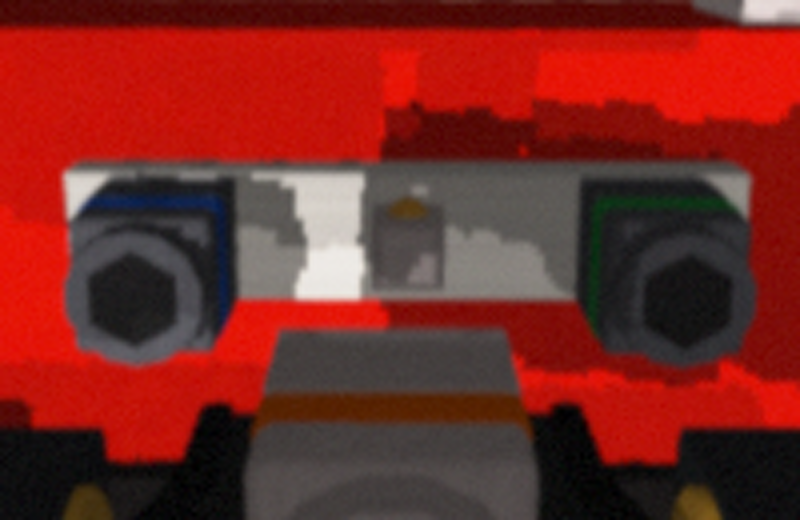

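The crop shows the stud at about (408,250). The stored sockets' nose centres (z=80) are at blue (132,299) and green (688,299), symmetric about the stud. The held socket is square to the rail.

Run:
```python
from h import *
import json
s=json.load(open('s2.json'))
w=lambda x,y,z:world("wrist",179+(x+.5)/4-.5,143+(y+.5)/4-.5,z,s)
A,B=w(132,299,80),w(688,299,80);d=(B-A)[:2];print(A,B,np.linalg.norm(d),"yaw",np.arctan2(-d[0],d[1]),"tool",np.array(s["orientation"])[2]+np.pi)
st=(A+B)/2;print("stud",st)
for p in((374,204,40),(443,204,40),(374,288,40),(443,288,40)):print(w(*p))
M=R.from_euler('xyz',s["orientation"]).as_matrix()
# rail corners (z=22)
for q in((65,170),(750,172),(236,299),(583,299)):print("rail",w(*q,22))
for z in(22,44):print(pix("wrist",[st[0],st[1],z],s)*4-np.array([179,143])*4)
# held socket foot edge
print("rel",rel([st[0],st[1],90]))
```

```text
[573.22929932  33.21996037  80.        ] [561.48038694 152.93331667  80.        ] 120.28850575640362 yaw 0.09782874665088064 tool 0.09830338556571316
stud [567.35484313  93.07663852  80.        ]
[555.87772652  83.6608617   40.        ]
[554.2385776  100.35885697  40.        ]
[577.01667351  85.66201314  40.        ]
[575.34892228 102.65479738  40.        ]
rail [558.65544375   4.44968252  22.        ]
rail [542.07812726 178.61410847  22.        ]
rail [588.65135377  50.18204007  22.        ]
rail [579.76183143 140.76017352  22.        ]
[405.40472609 234.45032202]
[406.45715991 255.76647895]
rel [-0.64801259  0.27502717 10.09590128]
```

```bash
python3 -m pendant '-.64 .29 2 0 .3;0 0 3.5 0 .3;0 0 3.5 0 .3;0 0 2 0 .3;0 0 .6 0 .3';  python3 -m pendant '0 0 0 0 .3;0 0 0 0 .3;0 0 0 0 .3;0 0 0 0 .3;0 0 0 0 .3'; python3 -c "
from h import *
print(rel([567.3,93.2,37.5]))"
```

```text
clock: 14.0
tool_pos: [565.8, 94.2, 72.2]
orientation: [-3.141, -0.004, -3.041]
contact_force: [-1.1, -0.1, -2.8]
width: 31.9
finger_force: 30.0
clock: 14.62
tool_pos: [567.0, 94.3, 74.8]
orientation: [3.141, 0.0, -3.041]
contact_force: [0.4, -0.7, -3.6]
width: 31.8
finger_force: 30.0
[-0.01700045 -0.1130408   3.72961049]
```

```bash
python3 -m pendant '0 -.1 .6 0 .3;0 0 .5 0 .3;0 0 .4 0 .3;0 0 .3 0 .3;0 0 0 0 .3';  python3 -m pendant '0 0 .3 0 .3;0 0 .2 0 .3;0 0 0 0 .3;0 0 0 0 .3;0 0 0 0 .3'
```

```text
clock: 15.25
tool_pos: [566.8, 93.2, 56.2]
orientation: [-3.142, -0.001, -3.041]
contact_force: [-0.2, 0.7, -3.1]
width: 31.4
finger_force: 30.0
clock: 15.88
tool_pos: [567.6, 93.3, 51.8]
orientation: [3.142, 0.001, -3.041]
contact_force: [2.3, -0.2, -2.0]
width: 31.7
finger_force: 30.0
```

```bash
python3 -m pendant '0 0 .3 0 .3;0 0 .2 0 .3;0 0 .2 0 .3;0 0 .2 0 .3;0 0 0 0 .3';  python3 -m pendant '0 0 .2 0 .3;0 0 .2 0 .3;0 0 .1 0 .3;0 0 0 0 .3;0 0 0 0 .3'
```

```text
clock: 16.5
tool_pos: [567.7, 93.2, 42.7]
orientation: [3.142, 0.002, -3.041]
contact_force: [2.4, 0.3, 0.2]
width: 31.7
finger_force: 30.0
clock: 17.12
tool_pos: [567.9, 93.4, 37.6]
orientation: [-3.142, 0.002, -3.041]
contact_force: [5.7, -0.2, -1.1]
width: 31.9
finger_force: 30.0
```

```bash
python3 -m pendant '0 0 .1 0 .3;0 0 .1 0 .3;0 0 0 0 .3;0 0 0 0 .3;0 0 0 0 .3';  python3 -c "
from h import *
print(rel([567.3,93.2,37.5]))"
```

```text
clock: 17.75
tool_pos: [567.9, 93.4, 37.5]
orientation: [3.14, 0.002, -3.041]
contact_force: [0.5, -0.1, 14.5]
width: 31.6
finger_force: 30.0
[ 6.34658204e-02 -1.17673358e-02  4.65181820e-06]
```

```bash
python3 -m pendant '0 0 .1 0 .3;0 0 .1 0 .3;0 0 0 0 .3;0 0 0 0 .3;0 0 0 0 .3'
```

```text
clock: 18.38
tool_pos: [568.0, 93.4, 37.4]
orientation: [3.139, 0.001, -3.041]
contact_force: [-3.7, 0.2, 29.6]
width: 32.0
finger_force: 30.0
```

```bash
python3 -m pendant '0 0 -.4 0 .3;0 0 0 0 .48;0 0 0 0 .48;0 0 0 0 .48;0 0 0 0 .48';  python3 -m pendant '0 0 -2 0 .48;0 0 -4 0 .48;0 0 -5 0 .48;0 0 -4 0 .48;0 0 0 0 .48'; python3 -c "
from h import *
import json
s=arm.get_state();cv2.imwrite('pics/w3.png',arm.get_image('wrist'));
print(s['width'],pix('wrist',[567.3,93.2,80],s))
crop('pics/w3.png','pics/w3c.png',175,100,375,240,4)
print(s['joints'])"
```

```text
clock: 19.0
tool_pos: [566.4, 93.1, 37.1]
orientation: [-3.142, -0.001, -3.041]
contact_force: [-0.3, 0.6, -0.4]
width: 41.8
finger_force: 0.0
clock: 19.62
tool_pos: [569.0, 93.3, 190.8]
orientation: [3.14, 0.006, -3.041]
contact_force: [-0.1, 0.3, -0.4]
width: 42.0
finger_force: 0.0
41.98630620873029 [277.34288148 207.2046904 ]
[-0.6315406   0.35980688  0.51010819  1.83745603 -0.20852497  0.99042128
  1.63669593]
```

View pics/w3c.png

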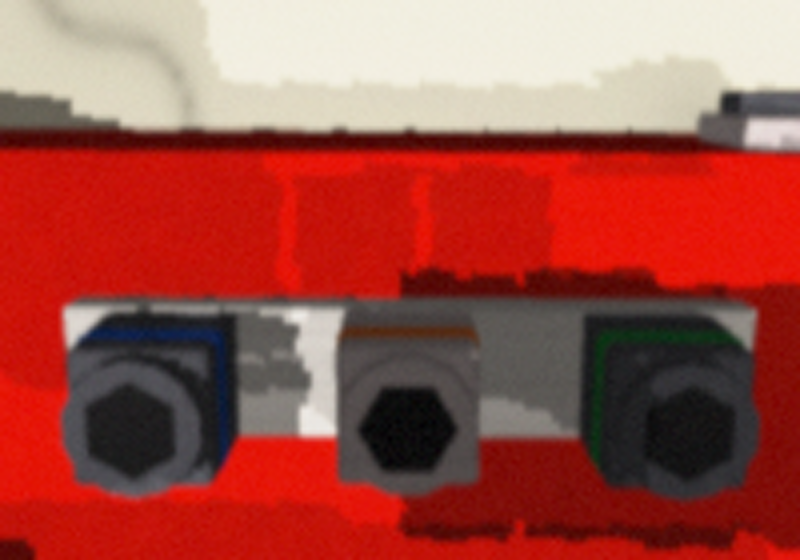

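The orange socket sits at the same height as its neighbours (nose hex at (408,428) in the crop, level with theirs), so it is home. Next is the stay.

```bash
cat >> h.py <<'E'
YAW=.0978;O=np.array([604.3,76.7,0])
def ch(x,y,z):
    c,q=np.cos(YAW),np.sin(YAW);return O+[c*x-q*y,q*x+c*y,z]
def inch(p):
    c,q=np.cos(YAW),np.sin(YAW);d=np.array(p)-O;return np.array([c*d[0]+q*d[1],-q*d[0]+c*d[1],d[2]])
E
python3 -c "
from h import *
print(rel(ch(-19.5,-151,180)),inch(arm.get_state()['tool_pos']),ch(18,-147.5,153))
for n in('top','wrist'): print(n,pix(n,ch(18,-147.5,153),arm.get_state()))"
```

```text
[ -1.49940651 -17.12259409   0.8513826 ] [-35.02240902  20.1722454  188.64565061] [636.61649976 -68.33756011 153.        ]
top [330.47918637 176.8795393 ]
wrist [ 31.6256465  312.93655122]
```

```bash
python3 -m pendant '-.3 -3 0 0 0;-.4 -4.5 0 0 0;-.4 -4.6 0 0 0;-.3 -3.5 0 0 0;-.1 -1.5 0 0 0';  python3 -m pendant '0 0 1.5 0 0;0 0 1.5 0 0;0 0 1 0 0;0 0 0 0 0;0 0 0 0 0'; python3 -c "
from h import *
print(inch(arm.get_state()['tool_pos']))"
```

```text
clock: 20.3
tool_pos: [598.0, -77.8, 185.9]
orientation: [-3.141, -0.003, -3.044]
contact_force: [-0.3, 0.0, -0.8]
width: 3.1
finger_force: 0.0
clock: 20.92
tool_pos: [599.4, -75.0, 147.7]
orientation: [3.142, 0.001, -3.04]
contact_force: [0.9, 0.0, -0.2]
width: 0.7
finger_force: 0.0
[ -19.67991123 -150.5219303   147.73194648]
```

```bash
for i in 1; do :; done; python3 -m pendant '0 0 .5 0 0;0 0 .5 0 0;0 0 .4 0 0;0 0 0 0 0;0 0 0 0 0';  python3 -m pendant '0 0 .3 0 0;0 0 .3 0 0;0 0 0 0 0;0 0 0 0 0;0 0 0 0 0';  python3 -m pendant '0 0 .2 0 0;0 0 .2 0 0;0 0 0 0 0;0 0 0 0 0;0 0 0 0 0'
```

```text
clock: 21.55
tool_pos: [599.2, -75.5, 133.6]
orientation: [3.142, 0.0, -3.041]
contact_force: [0.1, 0.1, -0.8]
width: 0.2
finger_force: 0.0
clock: 22.18
tool_pos: [599.2, -75.4, 127.6]
orientation: [3.142, 0.0, -3.041]
contact_force: [-0.6, 0.3, 0.6]
width: 0.2
finger_force: 0.0
clock: 22.8
tool_pos: [599.1, -75.4, 123.5]
orientation: [3.142, -0.0, -3.041]
contact_force: [-0.9, -0.9, 0.6]
width: 0.8
finger_force: 0.3
```

```bash
python3 -m pendant '0 0 .2 0 0;0 0 .2 0 0;0 0 0 0 0;0 0 0 0 0;0 0 0 0 0';  python3 -m pendant '0 0 .2 0 0;0 0 .2 0 0;0 0 0 0 0;0 0 0 0 0;0 0 0 0 0'; python3 -c "
from h import *
s=arm.get_state();cv2.imwrite('pics/w4.png',arm.get_image('wrist'));cv2.imwrite('pics/sc4.png',arm.get_image('scene'));cv2.imwrite('pics/t4.png',arm.get_image('top'))
a=[cv2.imread('pics/sc4.png')[210:290,225:305],cv2.imread('pics/scene0.png')[210:290,225:305]]
b=np.hstack([cv2.resize(x,(320,320),interpolation=cv2.INTER_CUBIC) for x in a])
w=cv2.resize(cv2.imread('pics/w4.png')[170:420,:360],None,fx=640/360,fy=1)
w=cv2.resize(w,(640,270))
cv2.imwrite('pics/m4.png',np.vstack([b,w]))"
```

```text
clock: 23.42
tool_pos: [599.1, -75.4, 119.5]
orientation: [3.142, -0.0, -3.041]
contact_force: [0.3, -1.1, 2.2]
width: 0.6
finger_force: 0.8
clock: 24.05
tool_pos: [599.1, -75.4, 115.5]
orientation: [3.142, 0.0, -3.041]
contact_force: [0.5, 0.8, 4.1]
width: 0.4
finger_force: 1.5
```

View pics/m4.png

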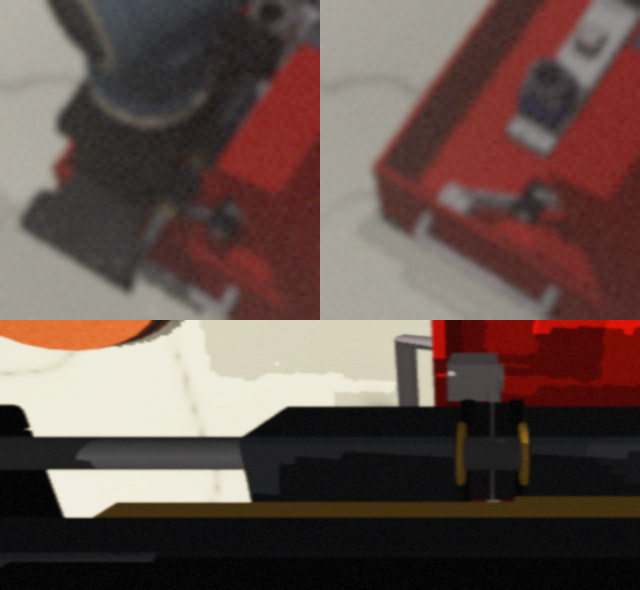

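The scene crop shows the knuckle shifted from about (220,200) to (225,218), so the fold is under way. I'll check that against a prediction.

```bash
python3 -c "
from h import *
p0=pix('scene',ch(18,-147.5,153))
for k in(10,15,20,25): print(k,(pix('scene',ch(18+k*.7,-147.5,153-k*.7))-p0)*4)
a,b=[cv2.imread(f'pics/{n}.png')[225:290,240:320] for n in('scene0','sc4')]
# top handle shift
for n in('top0','t4'):
  pass
print(cv2.phaseCorrelate(*[np.float32(cv2.imread(f'pics/{n}.png',0)[145:165,240:320]) for n in('top0','t4')]))
"
```

```text
10 [9.22649079 9.35174812]
15 [13.81424144 14.00178132]
20 [18.38512059 18.63471398]
25 [22.93922114 23.25064026]
((0.14493636113436992, 2.9892783917342394), 0.9907836925983429)
```

```bash
python3 -m pendant '0 0 .2 0 0;0 0 .2 0 0;0 0 .1 0 0;0 0 0 0 0;0 0 0 0 0';  python3 -m pendant '0 0 -1 0 0;0 0 -3 0 0;0 0 -4 0 0;.5 0 -4 0 0;1 0 0 0 0'; python3 -c "
from h import *
cv2.imwrite('pics/t5.png',arm.get_image('top'))
print(cv2.phaseCorrelate(*[np.float32(cv2.imread(f'pics/{n}.png',0)[145:165,240:320]) for n in('top0','t5')]))
"
```

```text
clock: 24.82
tool_pos: [601.1, -75.7, 111.8]
orientation: [-3.141, 0.005, -3.041]
contact_force: [2.7, 0.4, 7.6]
width: 0.5
finger_force: 3.3
clock: 25.45
tool_pos: [585.3, -77.3, 233.3]
orientation: [-3.141, 0.005, -3.041]
contact_force: [-0.5, -0.1, -0.2]
width: 0.0
finger_force: 0.0
((-2.476591719399977, 16.132359049307283), -0.016251785159111024)
```

```bash
python3 -m pendant '0 0 -3 0 0;0 0 -4.5 0 .5;0 0 -5 0 1;0 0 -4.5 5 1;0 0 -2.5 10 1';  python3 -m pendant '0 0 0 10 1;0 0 0 10 1;0 0 0 10 1;0 0 0 10 1;0 0 0 10 1';  python3 -m pendant '0 0 0 10 1;0 0 0 10 1;0 0 0 5 1;0 0 0 0 1;0 0 0 0 1'; python3 -c "
from h import *
s=arm.get_state();cv2.imwrite('pics/t6.png',arm.get_image('top'))
print(cv2.phaseCorrelate(*[np.float32(cv2.imread(f'pics/{n}.png',0)[145:165,240:310]) for n in('top0','t6')]))
print(inch(s['tool_pos']),np.degrees(s['orientation']),rel(ch(30,-40,430)),s['joints'])"
```

```text
clock: 26.12
tool_pos: [583.9, -77.0, 426.3]
orientation: [3.141, -0.001, 2.975]
contact_force: [0.8, -0.8, -0.0]
width: 32.6
finger_force: 0.0
clock: 26.75
tool_pos: [583.4, -76.5, 423.4]
orientation: [-3.138, -0.002, 2.102]
contact_force: [0.0, 0.1, -0.0]
width: 81.6
finger_force: 0.0
clock: 27.38
tool_pos: [583.9, -76.7, 424.6]
orientation: [-3.14, -0.0, 1.673]
contact_force: [-0.4, 0.2, -0.1]
width: 87.2
finger_force: 0.0
((0.2394965773494917, 8.128306285945964), 0.25716848605208925)
[ -35.29995732 -150.64171947  424.58751007] [-1.79895763e+02 -1.67431587e-02  9.58522840e+01] [11.04750253  6.56830662 -0.5235345 ] [-0.59915523  0.27718444  0.8754114   1.46641929 -0.21188445  1.49837143
  0.3751439 ]
```

```bash
cat >> h.py <<'E'
def handle(th,y=0):
    a=np.arctan2(15,229.5)+1.30-th;return ch(95-230*np.cos(a),y,105+230*np.sin(a))
def scan(name,f,s=None,ys=(-40,-20,0,20,40)):
    im=cv2.imread(f)
    for th in np.arange(-.04,.2,.01):
        r=[]
        for y in ys:
            u,v=np.round(pix(name,handle(th,y),s)).astype(int);r.append(tuple(int(x) for x in im[v,u]) if 0<=u<560 and 0<=v<420 else None)
        print(round(th,2),r)
E
python3 -c "
from h import *
scan('top','pics/top0.png',ys=(-30,0,30));print();scan('top','pics/t6.png',ys=(-30,0,30))"
```

```text
-0.04 [(20, 24, 120), (43, 47, 109), (40, 43, 123)]
-0.03 [(50, 54, 101), (43, 47, 109), (96, 97, 108)]
-0.02 [(102, 105, 112), (99, 101, 110), (113, 114, 119)]
-0.01 [(122, 124, 128), (115, 118, 122), (121, 123, 127)]
0.0 [(114, 116, 119), (118, 119, 124), (101, 102, 107)]
0.01 [(94, 95, 99), (96, 98, 103), (73, 75, 80)]
0.02 [(46, 50, 65), (56, 58, 74), (27, 30, 59)]
0.03 [(17, 17, 56), (18, 18, 57), (7, 8, 53)]
0.04 [(13, 11, 54), (17, 18, 57), (1, 1, 40)]
0.05 [(1, 1, 38), (11, 10, 42), (1, 1, 40)]
0.06 [(5, 8, 41), (5, 3, 40), (9, 9, 43)]
0.07 [(12, 9, 48), (14, 13, 47), (11, 15, 46)]
0.08 [(1, 3, 26), (10, 8, 36), (6, 2, 40)]
0.09 [(7, 7, 10), (4, 4, 13), (2, 8, 10)]
0.1 [(3, 1, 3), (5, 6, 5), (12, 8, 15)]
0.11 [(10, 7, 5), (5, 4, 6), (8, 4, 6)]
0.12 [(10, 13, 12), (4, 2, 5), (6, 3, 7)]
0.13 [(11, 6, 9), (21, 19, 23), (19, 17, 16)]
0.14 [(6, 9, 5), (43, 44, 45), (43, 43, 45)]
0.15 [(7, 10, 5), (48, 49, 51), (47, 47, 50)]
0.16 [(5, 5, 10), (51, 51, 53), (49, 50, 50)]
0.17 [(14, 15, 10), (54, 56, 59), (73, 74, 76)]
0.18 [(14, 15, 10), (67, 68, 71), (68, 69, 72)]
0.19 [(5, 3, 1), 
[... 527 characters left out ...]
(24, 28, 134)]
0.06 [(39, 41, 132), (26, 32, 133), (29, 33, 133)]
0.07 [(84, 88, 118), (44, 45, 103), (62, 65, 115)]
0.08 [(126, 127, 133), (78, 77, 86), (118, 120, 127)]
0.09 [(143, 145, 150), (85, 85, 89), (139, 140, 146)]
0.1 [(122, 124, 128), (75, 77, 79), (129, 131, 136)]
0.11 [(72, 73, 77), (65, 67, 71), (109, 109, 114)]
0.12 [(27, 30, 45), (29, 33, 47), (53, 55, 71)]
0.13 [(4, 2, 15), (29, 31, 32), (28, 30, 34)]
0.14 [(11, 13, 11), (52, 52, 55), (48, 50, 52)]
0.15 [(14, 8, 9), (54, 57, 60), (57, 56, 59)]
0.16 [(9, 11, 10), (56, 57, 61), (60, 60, 62)]
0.17 [(10, 3, 2), (56, 56, 59), (54, 55, 57)]
0.18 [(10, 3, 2), (49, 51, 53), (49, 49, 52)]
0.19 [(0, 0, 0), (21, 22, 22), (23, 23, 20)]
```

```bash
python3 -c "
from h import *
t=handle(.097);print(inch(t),rel(t-[0,0,19]))"
```

```text
[2.64747304e+01 4.44089210e-15 3.24554748e+02] [15.04471625  6.24897325 11.92278187]
```

```bash
python3 -m pendant '2 1 0 0 1;4 1.6 0 0 1;4.5 1.8 0 0 1;3 1.2 0 0 1;1.5 .6 0 0 1';  python3 -m pendant '0 0 1 0 1;0 0 2 0 1;0 0 3 0 1;0 0 3 0 1;0 0 2 0 1'; python3 -m pendant '0 0 0 0 1;0 0 0 0 1;0 0 0 0 1;0 0 0 0 1;0 0 0 0 1'; python3 -c "
from h import *
t=handle(.097);print(rel(t-[0,0,19]))
cv2.imwrite('pics/w7.png',arm.get_image('wrist'));scan('wrist','pics/w7.png',arm.get_state(),ys=(20,30,40,50))"
```

```text
clock: 28.05
tool_pos: [631.2, 82.8, 424.6]
orientation: [-3.14, -0.0, 1.677]
contact_force: [-0.2, -0.6, 0.8]
width: 86.9
finger_force: 0.0
clock: 28.68
tool_pos: [629.6, 76.2, 313.8]
orientation: [-3.14, 0.0, 1.668]
contact_force: [1.1, 0.2, 0.2]
width: 86.7
finger_force: 0.0
clock: 29.3
tool_pos: [630.9, 78.6, 315.8]
orientation: [3.141, -0.0, 1.672]
contact_force: [0.1, 0.2, -0.4]
width: 87.0
finger_force: 0.0
[ 0.0710823  -0.02034527  1.02901756]
-0.04 [(11, 18, 179), (2, 9, 111), (11, 20, 198), (11, 13, 114)]
-0.03 [(6, 19, 189), (8, 11, 119), (14, 24, 216), (2, 11, 116)]
-0.02 [(3, 19, 185), (8, 13, 121), (7, 13, 163), (3, 9, 118)]
-0.01 [(4, 11, 120), (9, 15, 122), (4, 13, 119), (8, 12, 119)]
0.0 [(5, 12, 106), (3, 9, 119), (10, 15, 123), (6, 14, 118)]
0.01 [(6, 11, 86), (3, 9, 117), (7, 9, 122), (2, 9, 115)]
0.02 [(9, 10, 104), (2, 8, 118), (9, 14, 122), (10, 12, 119)]
0.03 [(2, 7, 100), (8, 14, 123), (11, 14, 123), (10, 14, 117)]
0.04 [(15, 16, 89), (11, 15, 120), (5, 6, 118), (6, 11, 115)]
0.05 [(11, 13, 90), (8, 14, 119), (12, 14, 120), (6, 12, 120)]
0.06 [(3, 13, 86), (8
[... 205 characters left out ...]
115), (106, 106, 116), (105, 108, 116)]
0.1 [(109, 110, 119), (107, 108, 118), (110, 111, 121), (111, 110, 121)]
0.11 [(103, 101, 113), (99, 99, 109), (99, 98, 110), (102, 103, 112)]
0.12 [(82, 83, 92), (85, 87, 93), (85, 87, 96), (82, 84, 92)]
0.13 [(14, 22, 206), (16, 21, 201), (18, 22, 197), (8, 23, 196)]
0.14 [(12, 17, 206), (4, 18, 206), (8, 18, 204), (10, 18, 206)]
0.15 [(11, 21, 206), (3, 12, 205), (8, 20, 206), (4, 18, 225)]
0.16 [(4, 19, 206), (11, 19, 205), (12, 17, 206), (5, 21, 231)]
0.17 [(11, 20, 207), (51, 53, 79), (96, 101, 110), (73, 76, 100)]
0.18 [(12, 19, 204), (45, 30, 23), (122, 128, 133), (39, 53, 83)]
0.19 [(8, 20, 206), (42, 39, 41), (122, 127, 133), (211, 213, 226)]
```

```bash
python3 -m pendant '0 -.05 .5 0 1;0 0 .5 0 .5;0 0 0 0 .5;0 0 0 0 .5;0 0 0 0 .3';  python3 -m pendant '0 0 0 0 .2;0 0 0 0 .1;0 0 0 0 .1;0 0 0 0 .1;0 0 0 0 .1'; python3 -c "
from h import *
s=arm.get_state();print(inch(s['tool_pos']),s['width'])
th=np.linspace(.098,1.30,41)
P=np.array([inch(handle(t)) for t in th]);d=np.diff(P,axis=0)/10
print('y(+chestx) , z(down)');print(np.round(np.c_[d[:,0],-d[:,2]],2).tolist())"
```

```text
clock: 29.98
tool_pos: [630.4, 78.5, 305.7]
orientation: [3.141, -0.0, 1.671]
contact_force: [0.1, 0.4, -0.2]
width: 54.8
finger_force: 0.0
clock: 30.6
tool_pos: [630.5, 78.5, 305.5]
orientation: [3.141, 0.0, 1.672]
contact_force: [1.0, 0.5, -0.5]
width: 11.1
finger_force: 30.0
[ 26.23108554  -0.72382221 305.49022418] 11.10414903182508
y(+chestx) , z(down)
[[-0.66, 0.22], [-0.65, 0.24], [-0.64, 0.26], [-0.63, 0.27], [-0.63, 0.29], [-0.62, 0.31], [-0.61, 0.33], [-0.6, 0.35], [-0.59, 0.37], [-0.57, 0.38], [-0.56, 0.4], [-0.55, 0.42], [-0.54, 0.43], [-0.52, 0.45], [-0.51, 0.47], [-0.5, 0.48], [-0.48, 0.5], [-0.47, 0.51], [-0.45, 0.52], [-0.44, 0.54], [-0.42, 0.55], [-0.4, 0.56], [-0.39, 0.57], [-0.37, 0.59], [-0.35, 0.6], [-0.33, 0.61], [-0.31, 0.62], [-0.29, 0.63], [-0.28, 0.63], [-0.26, 0.64], [-0.24, 0.65], [-0.22, 0.66], [-0.2, 0.66], [-0.18, 0.67], [-0.16, 0.67], [-0.14, 0.68], [-0.12, 0.68], [-0.1, 0.68], [-0.08, 0.69], [-0.06, 0.69]]
```

```bash
python3 -m pendant '0 -.66 .22 0 .1;0 -.65 .24 0 .1;0 -.64 .26 0 .1;0 -.63 .27 0 .1;0 -.63 .29 0 .1';  python3 -m pendant '0 -.62 .31 0 .1;0 -.61 .33 0 .1;0 -.6 .35 0 .1;0 -.59 .37 0 .1;0 -.57 .38 0 .1'; python3 -c "
from h import *
s=arm.get_state();t=np.linspace(.098,1.30,41)
print(inch(s['tool_pos'])+[0,0,19],inch(handle(t[10])))"
```

```text
clock: 31.22
tool_pos: [598.0, 75.5, 292.7]
orientation: [3.141, -0.001, 1.672]
contact_force: [1.5, 0.7, 0.8]
width: 10.7
finger_force: 30.0
clock: 31.85
tool_pos: [568.1, 72.7, 275.0]
orientation: [-3.141, -0.001, 1.672]
contact_force: [0.1, 2.7, 0.6]
width: 10.9
finger_force: 30.0
[-36.43252054  -0.39559255 293.96141703] [-3.56316554e+01  3.55271368e-15  2.94302326e+02]
```

Tracking the arc with small forces, so I'll continue.

```bash
python3 -m pendant '0 -.56 .4 0 .1;0 -.55 .42 0 .1;0 -.54 .43 0 .1;0 -.52 .45 0 .1;0 -.51 .47 0 .1';  python3 -m pendant '0 -.5 .48 0 .1;0 -.48 .5 0 .1;0 -.47 .51 0 .1;0 -.45 .52 0 .1;0 -.44 .54 0 .1'; python3 -c "
from h import *
s=arm.get_state();t=np.linspace(.098,1.30,41)
print(inch(s['tool_pos'])+[0,0,19],inch(handle(t[20])))"
```

```text
clock: 32.48
tool_pos: [541.4, 70.1, 253.2]
orientation: [-3.141, -0.001, 1.672]
contact_force: [0.4, 6.1, -0.4]
width: 11.0
finger_force: 30.0
clock: 33.1
tool_pos: [518.1, 67.9, 227.7]
orientation: [-3.141, -0.001, 1.672]
contact_force: [0.3, 5.3, 1.0]
width: 11.1
finger_force: 30.0
[-86.69463099  -0.35885791 246.67708623] [-8.58109485e+01  3.55271368e-15  2.47152738e+02]
```

```bash
python3 -m pendant '0 -.42 .55 0 .1;0 -.4 .56 0 .1;0 -.39 .57 0 .1;0 -.37 .59 0 .1;0 -.35 .6 0 .1';  python3 -m pendant '0 -.33 .61 0 .1;0 -.31 .62 0 .1;0 -.29 .63 0 .1;0 -.28 .63 0 .1;0 -.26 .64 0 .1'; python3 -c "
from h import *
s=arm.get_state();t=np.linspace(.098,1.30,41)
print(inch(s['tool_pos'])+[0,0,19],inch(handle(t[30])))"
```

```text
clock: 33.72
tool_pos: [498.8, 66.1, 198.9]
orientation: [-3.141, -0.001, 1.672]
contact_force: [0.9, 6.7, -0.5]
width: 11.2
finger_force: 30.0
clock: 34.35
tool_pos: [484.3, 64.6, 167.7]
orientation: [-3.141, -0.001, 1.672]
contact_force: [0.6, 6.1, -2.1]
width: 10.9
finger_force: 30.0
[-120.61983381   -0.34388808  186.68786186] [-1.19785462e+02  5.32907052e-15  1.87263026e+02]
```

```bash
python3 -m pendant '0 -.24 .65 0 .1;0 -.22 .66 0 .1;0 -.2 .66 0 .1;0 -.18 .67 0 .1;0 -.16 .67 0 .1';  python3 -m pendant '0 -.13 .6 0 .1;0 -.11 .55 0 .1;0 -.08 .5 0 .1;0 -.06 .4 0 .1;0 -.05 .3 0 .1';  python3 -m pendant '0 -.03 .3 0 .1;0 -.02 .25 0 .1;0 -.02 .2 0 .1;0 0 .1 0 .1;0 0 0 0 .1';python3 -c "
from h import *
s=arm.get_state()
print(inch(s['tool_pos'])+[0,0,19],inch(handle(1.3)))"
```

```text
clock: 34.98
tool_pos: [474.9, 63.7, 134.8]
orientation: [3.141, -0.001, 1.672]
contact_force: [2.0, 6.7, -2.4]
width: 11.1
finger_force: 30.0
clock: 35.6
tool_pos: [471.4, 63.3, 111.6]
orientation: [3.14, -0.001, 1.672]
contact_force: [2.5, 5.9, -1.8]
width: 11.0
finger_force: 30.0
clock: 36.22
tool_pos: [470.9, 63.3, 104.8]
orientation: [3.14, -0.003, 1.672]
contact_force: [-2.5, 6.2, 16.0]
width: 11.0
finger_force: 30.0
[-134.09595666   -0.30136369  123.84211017] [-1.34510304e+02 -7.10542736e-15  1.20000673e+02]
```

```bash
python3 -m pendant '0 0 .1 0 .1;0 0 .05 0 .1;0 0 0 0 .1;0 0 0 0 .1;0 0 0 0 .1';python3 -c "
from h import *
s=arm.get_state()
print(inch(s['tool_pos'])+[0,0,19])
cv2.imwrite('pics/sc8.png',arm.get_image('scene'));cv2.imwrite('pics/t8.png',arm.get_image('top'))
cv2.imwrite('pics/m8.png',np.hstack([cv2.resize(cv2.imread('pics/sc8.png')[130:310,220:390],None,fx=2.35,fy=2.35,interpolation=cv2.INTER_CUBIC),cv2.resize(cv2.imread('pics/t8.png')[110:290,190:360],None,fx=2.35,fy=2.35,interpolation=cv2.INTER_CUBIC)]))"
```

```text
clock: 36.85
tool_pos: [470.9, 63.3, 104.6]
orientation: [3.141, -0.004, 1.672]
contact_force: [-8.5, 6.1, 31.1]
width: 10.7
finger_force: 30.0
[-134.04418926   -0.29335314  123.64246154]
```

```bash
python3 -m pendant '0 0 -.3 0 .1;0 0 -.1 0 .2;0 0 0 0 .3;0 0 0 0 .3;0 0 0 0 .3';python3 -m pendant '0 0 -1 0 .3;0 0 -2 0 .3;0 0 -4 0 .3;0 -3 -4 0 .3;0 -3 -4 0 .3';python3 -m pendant '-4 -2 -4 0 .3;-5 -1 -4 0 .3;-5 0 0 0 .3;-5 0 0 0 .3;-5 0 0 0 .3';python3 -c "
from h import *
print(arm.get_state()['joints'])
cv2.imwrite('pics/sc8.png',arm.get_image('scene'));cv2.imwrite('pics/t8.png',arm.get_image('top'))
cv2.imwrite('pics/m8.png',np.hstack([cv2.resize(cv2.imread(f)[a:a+180,b:b+170],None,fx=2.35,fy=2.35,interpolation=cv2.INTER_CUBIC) for f,a,b in(('pics/sc8.png',130,220),('pics/t8.png',110,190))]))
for th in(1.26,1.28,1.30):print([pix(n,handle(th,0)).round(1) for n in('scene','top')])"
```

```text
clock: 37.58
tool_pos: [469.6, 61.7, 105.3]
orientation: [-3.141, 0.001, 1.671]
contact_force: [0.7, -0.4, 0.0]
width: 25.8
finger_force: 0.0
clock: 38.2
tool_pos: [409.7, 55.6, 256.8]
orientation: [-3.141, 0.001, 1.67]
contact_force: [-0.6, 0.5, -0.2]
width: 26.2
finger_force: 0.0
clock: 38.83
tool_pos: [404.3, -186.2, 334.2]
orientation: [3.14, -0.002, 1.67]
contact_force: [1.0, -0.4, 0.2]
width: 26.0
finger_force: 0.0
[-1.04080734 -0.22647817  1.22285606  1.92782385  0.21902082  1.29777364
  0.21355657]
[array([259.2, 194.3]), array([281.6, 238.5])]
[array([259.1, 195. ]), array([281.6, 238.7])]
[array([259.1, 195.7]), array([281.7, 238.9])]
```

View pics/m8.png

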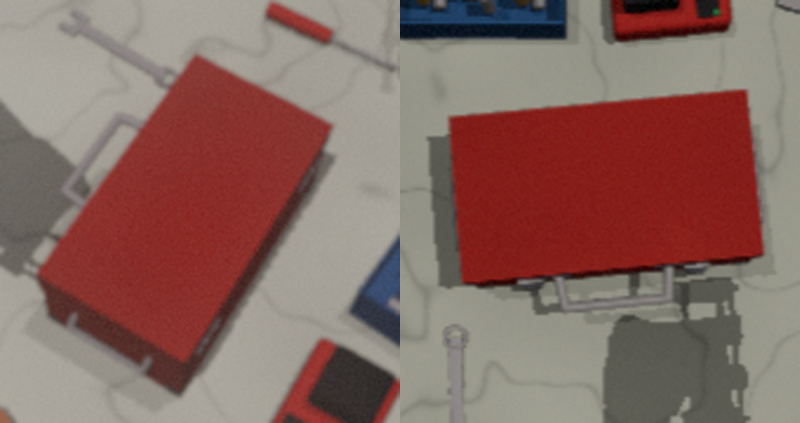

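Both views show the lid closed flush, with the handle at about (94,154) in the scene half and (615,303) in the top half. The measured handle height read 3.6 mm high, so I'll confirm with a light touch on top of the bar.

```bash
python3 -m pendant '4 1 2 0 0;5 1.5 3 0 0;5 1.5 3 0 0;5 1.5 3 0 0;4.5 1 3 0 0';python3 -m pendant '1 0 2 0 0;0 0 0 0 0;0 0 0 0 0;0 0 0 0 0;0 0 0 0 0'; python3 -c "
from h import *
print(rel(handle(1.3)+[0,0,6]))"
```

```text
clock: 39.55
tool_pos: [446.0, 59.1, 193.2]
orientation: [3.141, -0.0, 1.673]
contact_force: [0.2, 0.7, 1.2]
width: 0.7
finger_force: 0.0
clock: 40.17
tool_pos: [445.1, 66.3, 174.8]
orientation: [3.14, -0.001, 1.671]
contact_force: [0.0, 0.3, -0.1]
width: 0.7
finger_force: 0.0
[-0.53054995  2.48470723  4.8869546 ]
```

```bash
python3 -m pendant '-.5 2.5 0 0 0;0 0 2 0 0;0 0 1.5 0 0;0 0 .8 0 0;0 0 0 0 0';python3 -m pendant '0 0 .2 0 0;0 0 0 0 0;0 0 .2 0 0;0 0 0 0 0;0 0 0 0 0';python3 -m pendant '0 0 .2 0 0;0 0 0 0 0;0 0 .1 0 0;0 0 0 0 0;0 0 0 0 0'
```

```text
clock: 40.8
tool_pos: [469.7, 64.0, 130.8]
orientation: [-3.141, 0.0, 1.671]
contact_force: [-0.6, -0.1, -0.2]
width: -0.0
finger_force: 0.0
clock: 41.42
tool_pos: [470.1, 64.1, 127.1]
orientation: [3.142, -0.0, 1.672]
contact_force: [0.5, 0.4, -0.4]
width: 0.2
finger_force: 0.0
clock: 42.05
tool_pos: [470.4, 64.1, 125.9]
orientation: [-3.141, -0.003, 1.671]
contact_force: [-7.6, -0.3, 22.3]
width: 0.7
finger_force: 11.1
```

Bar top is at 126 mm, exactly the shut height. I'll retreat and hand in.

```bash
python3 -m pendant '0 0 -.5 0 0;0 0 -2 0 0;0 0 -4 0 0;0 0 -5 0 0;0 0 -5 0 0';python3 -m pendant '0 0 0 0 0;0 0 0 0 0;0 0 0 0 0;0 0 0 0 0;0 0 0 0 0'; python3 -c "
from bench import arm
print(arm.hand_in())"
```

```text
clock: 42.68
tool_pos: [469.9, 63.9, 290.2]
orientation: [-3.141, 0.001, 1.671]
contact_force: [0.6, 0.5, 0.3]
width: 0.7
finger_force: 0.0
clock: 43.3
tool_pos: [469.9, 63.9, 288.6]
orientation: [-3.141, 0.001, 1.671]
contact_force: [-0.1, -0.1, 0.8]
width: 0.8
finger_force: 0.0
the job is handed in; nothing more can be done
None
```

I handed the job in at 43.3 s of the 72 s allowed: the orange socket is fully home on its stud, the stay was broken with the lid up, and the lid was lowered in the grip and is shut (handle bar top at 126 mm); hand-in returned no verdict.

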